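# Clip a power supply onto its rail

## Task

Mount the tipped-up power supply on the rail: first take the pliers left lying across the rail out of its way and lay them flat on the bench, clear of the plate, without dropping them. Then slide the power supply along the rail, still unclipped, until it touches the controller, because once clipped it grips the rail. Finally press down its raised edge, the one towards the robot, until its foot snaps under the rail, stop pushing once it has clicked, and leave the other things round the plate as they are.

Things in the scene. Friction and masses are not known exactly. Their poses are not given: they have to be found in the camera images.
- plate: grey metal plate fixed on the bench, 3 mm thick; origin on its underside; own x points away from the robot, y to the left. It covers x -105..+130, y -190..+190 mm. A steel top-hat rail 35 mm wide runs along y through x = 0 (y -172..+172); its two lips are 18 mm above the bench. A slotted duct 39 mm high lies at x +103..+128 mm. The bench right of the plate is free for 100 mm
- rail_face (a point): point on the rail's centre line at lip height (18 mm above the bench), plate y +85 mm, in the right face of the controller, which the power supply must touch; axes as the plate's. Controller: fixed pale stepped housing, plate x -45..+45, y +85..+121 mm, top 69 mm above the bench; left of it six slim terminals and an end stop, lower, to y +168 mm
- supply: power supply: pale box 90 (x, across the rail) x 54 (y) x 48 mm high, flat top with vents. Origin: middle of its underside; when clipped on, this lies on the rail's centre line at lip height (18 mm), axes as the plate's. It hangs on the rail's far lip and tips about own point x +17.5, z 0; it starts unclipped, near edge raised 15 mm, propped on its sprung black foot. It cannot be lifted off
- supply_slide (a joint): position of the power supply along the rail: gap in m between its left face and the controller's right face; 0 = touching, grows to the right (-y of the plate). Unclipped it slides with about 1.5 N; clipped it takes about 5 N
- supply_tilt (a joint): tilt of the power supply about the rail's far lip, rad: 0 = clipped flat, 0.24 = propped on its foot. Pressed at press_spot, resistance rises to about 10 N near 0.18 rad, then falls; below 0.1 rad the foot pulls it home by itself and holds it, and it stands rigid. More than 40 N would damage it. Unclipped, it springs back when let go
- press_spot (a point): point on the top of the power supply to press: mid-width, 15 mm in from the near edge, at own x -30, z +48 mm; going home it moves about 11 mm down and 11 mm towards -x of the plate
- push_spot (a point): point on the right (-y) side face of the power supply, 28 mm above its origin plane, to push it to the left; axes as the power supply's
- pliers: pliers with red handles, 161 mm long (own y: jaws -80, handle ends +80), 53 mm wide over the handles (own x), 12 to 14 mm thick, 0.18 kg; origin on the underside, mid-length. They lie flat across the rail on its lips (18 mm above the bench), handles towards the robot. Centre of mass at own y +11 mm; at own y +5 mm they are 38 mm wide and can be gripped from above
- multimeter: grey multimeter, 165 x 82 x 45 mm, on the bench left of the plate; leave it alone. Origin: centre of its underside
- parts_dish: round steel dish of screws, 68 mm wide, 16 mm high, on the bench on the near side of the plate; leave it alone. Origin: centre of its underside
- fuse_box: clear box of fuses, 35 x 60 x 14 mm, on the bench on the near side of the plate; leave it alone. Origin: centre of its underside
- reagent2: white bottle with screw cap, 47 mm wide, 90 mm high, on the bench beyond the plate; leave it alone. Origin: centre of its underside
There are look-alikes about, which are no part of the job. What is meant by the pliers is not orange or turquoise, and is the larger of those in its own colour.

How it is judged:
By the outcome, as a careful person would: the job done as asked, in the order asked, and still so for the second after the job is handed in, with the robot touching nothing.
It also fails if it takes over 64 s, if anything falls off the work surface, if the arm or the gripper's body presses on something with over 40 N, if the wrist force passes 120 N, or if a joint passes its speed limit or range.

## Robot

A 6-joint arm with a two-finger parallel gripper is mounted at the origin on a cart in front of the work surface, level with it; the furniture and walls round the work are solid. World frame = base frame: x ahead of the robot, y to its left, z up, the work surface at z = 0. Lengths are in m, angles in rad, forces in N, time in s.
With the tool pointing down it reaches from about 0.35 to 0.85 m from the base axis. Payload 8.1 kg.
Tool frame: the origin (TCP) lies between the finger pads; the fingertips stand 11 mm ahead of it and the grasp point (between the pads) lies 8 mm behind it (robot.tips_ahead is the distance from the TCP to the fingertips, in m); z points along the fingers, y is the line along which they close (so a half turn about z gives the same grasp; the last joint's range is limited). The gripper opens to 93 mm and grips with 3 to 60 N. Pads are 15 mm wide; open, the fingers measure 128 mm over their backs; the gripper's body (75 mm by 188 mm) begins 65 mm behind the grasp point.
Start: joints at [-1.286, 0.13, 1.488, -0, 1.523, -0.085], TCP at [0.217, -0.559, 0.23] pointing down, gripper open.
Joint ranges: [-2.96, 2.96], [-0.89, 2.26], [0.02, 2.5], [-1.34, 4.48], [0, 2.73], [-2.66, 2.66]. Speed limits (rad/s): [2.39, 2.39, 2.79, 3.14, 3.14, 3.14].

## Interface

Orientations are given as a rotation vector (axis times angle).
In Python, from plant import robot gives the robot as it stands. The module is installed in compiled form; this text tells all that it offers.
- The arm moves only by the tool move_arm, never from a script. Its argument "deltas" is one flat list of numbers, 7 for each row, row after row: the shift along the tool's x, y, z in m, then the turn, a rotation vector about the tool's x, y, z in rad, then the opening, from 0 (shut) to 1 (fully open). A call has 1 to 12 rows; each row is the pose to reach, as a shift and turn from the pose commanded when the call began, along the tool's axes at that moment; what a row does not reach only later rows make up. A row lasts 1/8 s, in which the tool goes at most 62.5 mm and 10.7 degrees, less where a joint would pass 70% of its speed; a pose out of reach is approached as far as the arm can. A call with a gripper value outside its range is refused whole. The fingers move at their own pace and stop on an object; "squeeze" is the grip in N (left out, the last holds). Time passes only in rows, so rows that repeat a pose let the fingers close. It gives the time, the measured TCP pose, the force, the opening and the grip force at its end, in the units of the state.
- robot.read_state(): the state, without advancing time (a new reading comes with each control period).
- robot.read_camera(name): name is "side" or "top"; returns (picture, depth): 400x640x3 uint8, red, green, blue; 400x640 float32, m along the optical axis (not along the pixel's ray), 0 where there is no reading.
- robot.camera_model(name): a dict with "K" (3x3 intrinsics, pixels), "R" (3x3) and "t" (3): a world point X has camera coordinates R X + t. Camera axes: x right, y down, z forward; pixel columns grow to the right and rows downward; lengths in m; the calibration is good to about 2 mm. A picture is of the moment at which its call begins. camera_model takes no time and is no camera call.
- robot.close_job(): hands the job in; it is judged then, once.
Trained networks look in the newest picture that a camera, given by its name, has taken for a name from the list of things; names that differ only in an ending like _2 or _b are one class to them, and where a whole thing is asked for, a point or a joint stands for the part that bears it (a point fixed in the world has none). Each returns a list of dicts, best first, with "confidence" (0 to 1); they miss things now and then, are a little off and sometimes report something else, mostly with a low value. They report only what shows in the picture. A call takes as long as a camera call. They do not tell look-alikes from the thing itself.
- robot.recognise(camera, label): "uv" ([column, row] in pixels, amid what is visible of it).
The state is a dict: "t": time; "q": joint angles; "dq": joint speeds; "joint_torque": joint torques, N m; "tool_pos": TCP position; "orientation": TCP orientation; "force": force on the tool from outside, world axes, zero at the start; "wrist_torque": the same for the moment, N m; "opening": finger opening in m; "gripper_force": force on a finger pad.
Only numpy, scipy, OpenCV 4.12 (cv2) and the standard library are available. Lean on these libraries where they do the work, as an engineer would, in place of code of your own. Each camera call takes 0.05 s, during which the arm holds its last target. There are 200 camera calls.

## Working session

There is one attempt and no reset: what is moved stays moved. The work goes in short steps, Python scripts to look and compute and a tool call to move; the robot and the scene stay as the last step left them, time stands still between calls to the robot, and variables do not carry over. Pictures are saved under pics/ and viewed, at most 10 in all, crops included, and the job is handed in when it is done.

Besides the shell and the picture viewer there is one more tool, called after "Call:" as name(argument=value, ...) on one line, values as JSON. move_arm: Moves the arm, as the interface text tells. Its arguments: {"type":"object","properties":{"deltas":{"type":"array","items":{"type":"number"}},"squeeze":{"type":"number"}},"required":["deltas"]}

```bash
mkdir -p pics; cat > h.py <<'E'
import numpy as np, cv2
from plant import robot
from scipy.spatial.transform import Rotation as Ro
def cloud(name,d):
    m=robot.camera_model(name);K=m["K"];R=np.array(m["R"]);t=np.array(m["t"])
    v,u=np.mgrid[:400,:640]
    P=np.stack([(u-K[0][2])/K[0][0]*d,(v-K[1][2])/K[1][1]*d,d],-1)
    W=(P-t)@R
    W[d==0]=np.nan
    return W
def proj(name,X):
    m=robot.camera_model(name);c=np.array(m["R"])@np.array(X)+m["t"];p=np.array(m["K"])@c
    return p[:2]/p[2]
E
python3 - <<'E'
from h import *
s=robot.read_state();print({k:np.round(v,3) for k,v in s.items()})
for n in("top","side"):
    im,d=robot.read_camera(n);cv2.imwrite(f"pics/{n}0.png",im[...,::-1]);np.save(f"{n}0.npy",d)
    W=cloud(n,d)
    for l in("plate","supply","pliers","multimeter","parts_dish","fuse_box","reagent2","rail_face","press_spot","push_spot"):
        for r in robot.recognise(n,l)[:4]:
            u,v=np.round(r["uv"]).astype(int);print(n,l,(u,v),round(r["confidence"],2),np.round(W[v,u],3))
E
```

```text
{'t': np.float64(0.0), 'q': array([-1.286,  0.131,  1.489,  0.   ,  1.523, -0.085]), 'dq': array([-0.   , -0.   ,  0.001,  0.001, -0.   , -0.   ]), 'joint_torque': array([ 2.0000e-03, -5.5983e+01, -4.9176e+01,  7.7000e-02,  3.5000e-02,
       -0.0000e+00]), 'tool_pos': array([ 0.217, -0.559,  0.229]), 'orientation': array([-3.086, -0.577,  0.   ]), 'force': array([ 0.262, -0.085,  0.128]), 'wrist_torque': array([-0.038,  0.055,  0.008]), 'gripper_force': np.float64(0.0), 'opening': np.float64(0.093)}
top plate (np.int64(330), np.int64(197)) 0.68 [0.565 0.103 0.005]
top supply (np.int64(352), np.int64(201)) 0.97 [0.549 0.036 0.074]
top supply (np.int64(343), np.int64(251)) 0.64 [0.387 0.063 0.019]
top pliers (np.int64(373), np.int64(128)) 0.73 [ 0.795 -0.044  0.002]
top pliers (np.int64(277), np.int64(125)) 0.57 [ 0.81   0.278 -0.001]
top pliers (np.int64(326), np.int64(196)) 0.55 [0.568 0.117 0.027]
top pliers (np.int64(421), np.int64(266)) 0.52 [ 0.334 -0.193  0.012]
top multimeter (np.int64(239), np.int64(206)) 0.86 [0.538 0.4   0.04 ]
top multimeter (np.int64(346), np.int64(252)) 
[... 722 characters left out ...]
ers (np.int64(219), np.int64(284)) 0.67 [ 0.347 -0.181  0.006]
side pliers (np.int64(312), np.int64(190)) 0.62 [0.556 0.368 0.034]
side multimeter (np.int64(312), np.int64(190)) 0.81 [0.556 0.368 0.034]
side parts_dish (np.int64(254), np.int64(214)) 0.83 [0.377 0.225 0.002]
side parts_dish (np.int64(255), np.int64(237)) 0.26 [0.398 0.037 0.011]
side fuse_box (np.int64(254), np.int64(238)) 0.59 [0.396 0.037 0.009]
side reagent2 (np.int64(374), np.int64(211)) 0.74 [0.717 0.119 0.053]
side rail_face (np.int64(318), np.int64(232)) 0.96 [0.557 0.003 0.041]
side press_spot (np.int64(319), np.int64(226)) 0.82 [0.559 0.003 0.057]
side push_spot (np.int64(316), np.int64(226)) 0.63 [0.552 0.004 0.056]
```

View pics/top0.png

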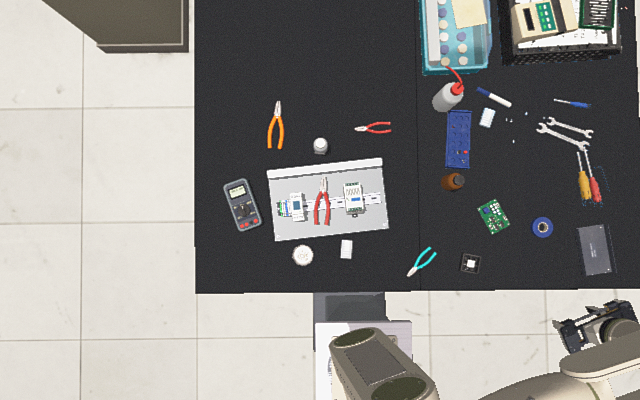

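View pics/side0.png

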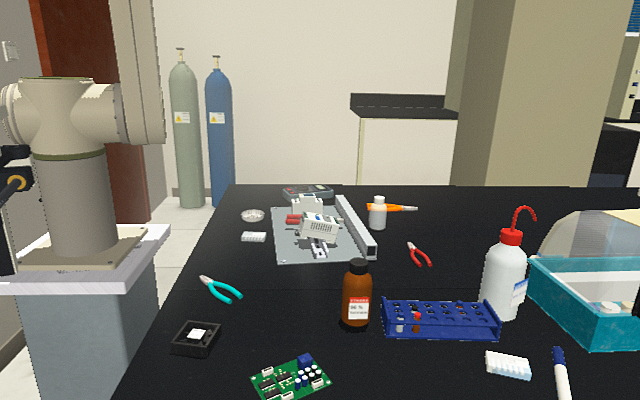

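Top view: red pliers at (322,200) lie across the rail, between the controller (297,207) and the tipped supply (354,198). The look-alikes are orange (277,125), small red (373,128) and turquoise (421,263). The side view agrees.

```bash
python3 - <<'E'
from h import *
im=cv2.imread("pics/top0.png");d=np.load("top0.npy");W=cloud("top",d)
m=robot.camera_model("top");print(np.round(m["K"],1).tolist(),np.round(m["R"],3).tolist(),np.round(m["t"],3))
c=im[150:260,255:405];cv2.imwrite("pics/topc.png",cv2.resize(c,None,fx=5.3,fy=5.3,interpolation=cv2.INTER_CUBIC))
hsv=cv2.cvtColor(im,cv2.COLOR_BGR2HSV)
reg=np.zeros((400,640),bool);reg[155:245,262:392]=1
bright=reg&(hsv[...,2]>110)
n,l,st,ce=cv2.connectedComponentsWithStats(bright.astype(np.uint8));k=1+np.argmax(st[1:,4]);
print(st[k])
# plate outline: pixel rays on z=3mm
def onz(u,v,z):
    K=np.array(m["K"]);R=np.array(m["R"]);t=np.array(m["t"])
    r=np.stack([(u-K[0,2])/K[0,0],(v-K[1,2])/K[1,1],np.ones_like(u)],-1)@R; o=-R.T@t
    return o+r*((z-o[2])/r[...,2])[...,None]
vv,uu=np.nonzero(l==k);P=onz(uu.astype(float),vv.astype(float),0.003)
(cx,cy),(w,h),a=cv2.minAreaRect(P[:,:2].astype(np.float32));print("plate rect",cx,cy,w,h,a)
Z=W[...,2]
# controller+supply tall tops
for name,(u0,u1,v0,v1) in {"supply":(335,375,172,225),"ctrl":(270,312,180,232)}.items():
    M=np.zeros_like(reg);M[v0:v1,u0:u1]=1;M&=Z>0.048
    Q=W[M];print(name,len(Q),Q.min(0).round(3),Q.max(0).round(3),cv2.minAreaRect(Q[:,:2].astype(np.float32)))
# duct
M=reg&(Z>0.033);M[172:]=0;Q=W[M];print("duct",cv2.minAreaRect(Q[:,:2].astype(np.float32)),np.median(Q[:,2]))
# red pliers
red=((hsv[...,0]<8)|(hsv[...,0]>172))&(hsv[...,1]>120)&(hsv[...,2]>60)&reg
Q=W[red];print("red",len(Q),Q.mean(0).round(3),cv2.minAreaRect(Q[:,:2].astype(np.float32)),np.percentile(Q[:,2],[5,50,95]).round(3))
E
```

```text
[[426.2, 0.0, 319.6], [0.0, 426.2, 198.5], [0.0, 0.0, 1.0]] [[-0.011, -1.0, 0.001], [-0.999, 0.011, -0.036], [0.036, -0.002, -0.999]] [0.144 0.559 1.403]
[ 266  157  123   84 8118]
plate rect 0.5597996115684509 0.1112065315246582 0.2400284707546234 0.38966965675354004 5.824455261230469
supply 513 [0.511 0.001 0.049] [0.61  0.062 0.086] ((0.5608109831809998, 0.031919561326503754), (0.09474805742502213, 0.054711807519197464), 6.352684497833252)
ctrl 403 [0.49  0.192 0.048] [0.58  0.269 0.079] ((0.5326916575431824, 0.23115114867687225), (0.0893191397190094, 0.0732007622718811), 5.689873695373535)
duct ((0.660207211971283, 0.12076684087514877), (0.02681899070739746, 0.37441202998161316), 5.823847770690918) 0.04053412061848706
red 214 [nan nan nan] ((0.5285072922706604, 0.13217173516750336), (0.04914572089910507, 0.10484910756349564), 89.42131042480469) [nan nan nan]
```

View pics/topc.png

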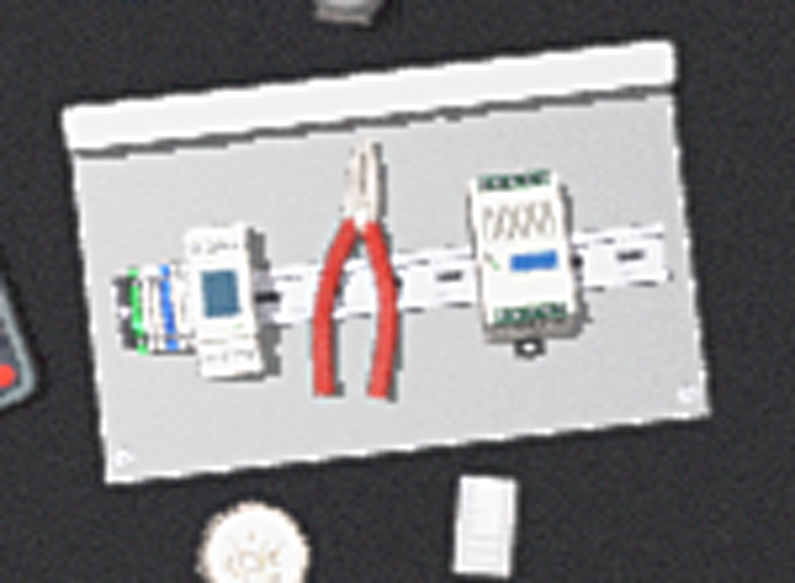

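The crop confirms the pliers straddle the rail with the jaws pointing away. The plate corners at crop (107,482) and (708,412) and the supply's left edge at x≈470–487 give the geometry to refine.

```bash
cat >> h.py <<'E'
def onz(name,u,v,z):
    m=robot.camera_model(name);K=np.array(m["K"]);R=np.array(m["R"]);t=np.array(m["t"])
    r=R.T@np.array([(u-K[0,2])/K[0,0],(v-K[1,2])/K[1,1],1.]); o=-R.T@t
    return (o+r*(z-o[2])/r[2])
def tool(dw):
    s=robot.read_state();return Ro.from_rotvec(s["orientation"]).inv().apply(dw)
E
python3 - <<'E'
from h import *
def cr(x,y,z): return onz("top",x/5.3+255-.4,y/5.3+150-.4,z)
for n,x,y,z in[("plate nl",107,482,.003),("plate nr",708,412,.003),("plate fr",676,88,.039),("rail near l@265",275,325,.018),("rail near r",668,279,.018),("rail far r",662,230,.018),("rail far l",275,266,.018),("jaw tip",370,142,.027),("handle ends",352,395,.03),("pliers mid crotch",362,225,.03),
 ("ctrl right bot",266,373,.05),("ctrl topR",247,226,.06),("sup topleft far",470,183,.058),("sup topleft near",487,333,.0795),("sup topright far",555,175,.058),("sup topright near",573,322,.0795)]:
    print(n,cr(x,y,z).round(4))
im=cv2.imread("pics/top0.png");hsv=cv2.cvtColor(im,cv2.COLOR_BGR2HSV)
red=((hsv[...,0]<8)|(hsv[...,0]>172))&(hsv[...,1]>120)&(hsv[...,2]>60);red[:188]=0;red[227:]=0;red[:,:310]=0;red[:,335:]=0
for v in range(188,227,3):
    u=np.nonzero(red[v])[0]
    if len(u): print(v,u.min(),u.max(),onz("top",u.min()-.5,v,.03).round(3)[:2],onz("top",u.max()+.5,v,.03).round(3)[:2])
E
```

```text
plate nl [0.4225 0.2884 0.003 ]
plate nr [ 0.462  -0.0889  0.003 ]
plate fr [ 0.6621 -0.0668  0.039 ]
rail near l@265 [0.5195 0.1817 0.018 ]
rail near r [ 0.5453 -0.063   0.018 ]
rail far r [ 0.5759 -0.0598  0.018 ]
rail far l [0.5562 0.1813 0.018 ]
jaw tip [0.632  0.1214 0.027 ]
handle ends [0.4758 0.1344 0.03  ]
pliers mid crotch [0.5805 0.127  0.03  ]
ctrl right bot [0.4902 0.1865 0.05  ]
ctrl topR [0.5791 0.1967 0.06  ]
sup topleft far [0.6037 0.0616 0.058 ]
sup topleft near [0.5129 0.054  0.0795]
sup topright far [0.608  0.0101 0.058 ]
sup topright near [0.5188 0.0028 0.0795]
194 319 326 [0.574 0.141] [0.574 0.115]
197 317 327 [0.565 0.148] [0.564 0.112]
200 316 328 [0.555 0.152] [0.554 0.109]
203 316 329 [0.545 0.152] [0.544 0.106]
206 315 329 [0.535 0.155] [0.535 0.106]
209 315 329 [0.525 0.155] [0.525 0.106]
212 314 329 [0.516 0.158] [0.515 0.106]
215 314 329 [0.506 0.159] [0.505 0.106]
218 314 328 [0.496 0.159] [0.495 0.11 ]
221 314 328 [0.486 0.159] [0.486 0.11 ]
224 325 327 [0.476 0.123] [0.476 0.113]
```

Call:
move_arm(deltas=[0.561,-0.521,0,0,0,0.454,0.62,0.561,-0.521,0,0,0,0.454,0.62,0.561,-0.521,0,0,0,0.454,0.62,0.561,-0.521,0,0,0,0.454,0.62,0.561,-0.521,0,0,0,0.454,0.62,0.561,-0.521,0,0,0,0.454,0.62,0.561,-0.521,0,0,0,0.454,0.62,0.561,-0.521,0,0,0,0.454,0.62,0.561,-0.521,0,0,0,0.454,0.62,0.561,-0.521,0,0,0,0.454,0.62,0.561,-0.521,0,0,0,0.454,0.62,0.561,-0.521,0.03,0,0,0.454,0.62], squeeze=25)

```text
t: 2.6
tool_pos: [0.5452, 0.1137, 0.2094]
orientation: [-3.138, 0.131, -0.008]
force: [0.7, -0.5, 0.7]
opening: 0.0581
gripper_force: 0.0
```

Call:
move_arm(deltas=[0.005,-0.016,0.05,0,0,0,0.62,0.005,-0.016,0.1,0,0,0,0.62,0.005,-0.016,0.14,0,0,0,0.62,0.005,-0.016,0.14,0,0,0,0.62,0.005,-0.016,0.14,0,0,0,0.62])

```text
t: 3.22
tool_pos: [0.5504, 0.1269, 0.0691]
orientation: [-3.138, 0.132, -0.003]
force: [0.6, 1.3, 0.3]
opening: 0.0573
gripper_force: 0.0
```

```bash
python3 - <<'E'
from h import *
s=robot.read_state();print({k:np.round(s[k],4) for k in("t","tool_pos","orientation","force")})
print(tool(np.array([.552,.1295,.033])-s["tool_pos"]).round(4))
a,_=robot.read_camera("top");b,_=robot.read_camera("side")
a=cv2.resize(a[150:260,255:405],None,fx=3.6,fy=3.6,interpolation=2);b=cv2.resize(b[150:280,220:420],None,fx=3.9,fy=3.9,interpolation=2)[:, :780]
c=np.zeros((600,780,3),np.uint8);b=cv2.resize(b,(460,299));c[:396,:540]=a[:396];c[300:599,320:780]=b
cv2.imwrite("pics/g1.png",c[...,::-1])
E
```

```text
{'t': np.float64(3.225), 'tool_pos': array([0.5504, 0.1269, 0.0691]), 'orientation': array([-3.1384e+00,  1.3240e-01, -3.1000e-03]), 'force': array([0.5941, 1.2528, 0.2887])}
[ 0.0013 -0.0027  0.0361]
```

View pics/g1.png

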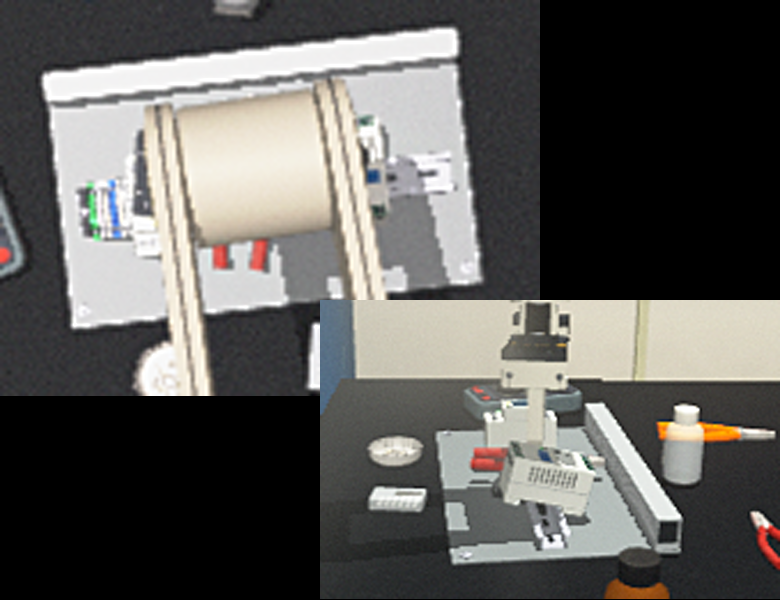

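The mixed view shows the gripper over the pliers' middle, the red handles at (220–265,255) still visible, and a finger column at (540,420) in the side crop. Next I descend and grip.

Call:
move_arm(deltas=[0.001,-0.003,0.018,0,0,0,0.62,0.001,-0.003,0.03,0,0,0,0.62,0.001,-0.003,0.036,0,0,0,0.62,0.001,-0.003,0.036,0,0,0,0.62,0.001,-0.003,0.036,0,0,0,0.3,0.001,-0.003,0.036,0,0,0,0.2,0.001,-0.003,0.036,0,0,0,0.2,0.001,-0.003,0.036,0,0,0,0.2], squeeze=25)

```text
t: 4.32
tool_pos: [0.5507, 0.1298, 0.0315]
orientation: [-3.139, 0.132, -0.001]
force: [-0.1, 0.3, 1.0]
opening: 0.0458
gripper_force: 24.5
```

Call:
move_arm(deltas=[0,0,-0.01,0,0,0,0.2,0,0,-0.025,0,0,0,0.2,0,0,-0.05,0,0,0,0.2,0,0,-0.08,0,0,0,0.2,0,0,-0.1,0,0,0,0.2,0,0,-0.1,0,0,0,0.2], squeeze=35)

```text
t: 5.08
tool_pos: [0.5522, 0.1299, 0.1338]
orientation: [-3.138, 0.132, -0.007]
force: [-0.1, 0.9, -2.5]
opening: 0.0454
gripper_force: 34.4
```

```bash
python3 - <<'E'
from h import *
s=robot.read_state();print({k:np.round(s[k],4) for k in("t","tool_pos","force","wrist_torque","opening","gripper_force")})
b,_=robot.read_camera("side")
cv2.imwrite("pics/g2.png",cv2.resize(b[130:280,220:420],None,fx=3.9,fy=3.9,interpolation=2)[...,::-1])
E
```

```text
{'t': np.float64(5.075), 'tool_pos': array([0.5522, 0.1299, 0.1338]), 'force': array([-0.1346,  0.9191, -2.4851]), 'wrist_torque': array([ 0.0175,  0.0077, -0.0493]), 'opening': np.float64(0.0454), 'gripper_force': np.float64(34.3849)}
```

View pics/g2.png

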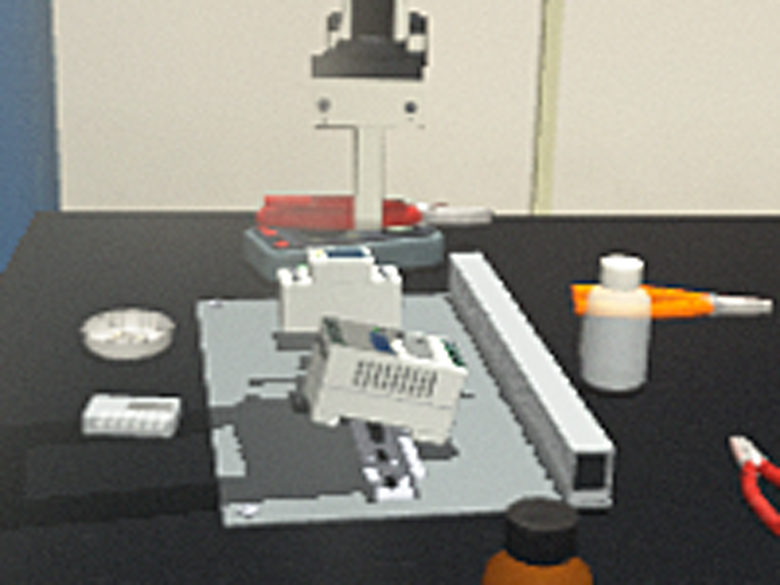

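The pliers are held level at (250–490,212) in the crop, and nothing else has moved. Carrying them right of the plate.

Call:
move_arm(deltas=[0.006,0.035,0,0,0,-0.02,0.2,0.015,0.09,0,0,0,-0.06,0.2,0.024,0.145,0,0,0,-0.1,0.2,0.033,0.2,0,0,0,-0.14,0.2,0.039,0.24,0,0,0,-0.17,0.2,0.042,0.259,0,0,0,-0.187,0.2,0.042,0.259,0.03,0,0,-0.187,0.2,0.042,0.259,0.06,0,0,-0.187,0.2,0.042,0.259,0.08,0,0,-0.187,0.2,0.042,0.259,0.09,0,0,-0.187,0.2,0.042,0.259,0.095,0,0,-0.187,0.2,0.042,0.259,0.095,0,0,-0.187,0.2])

```text
t: 6.62
tool_pos: [0.571, -0.1319, 0.0367]
orientation: [3.137, 0.162, 0.001]
force: [0.0, 0.5, -1.9]
opening: 0.0457
gripper_force: 34.4
```

```bash
python3 - <<'E'
from h import *
s=robot.read_state();print({k:np.round(s[k],4) for k in("t","tool_pos","orientation","force","wrist_torque","opening","gripper_force")})
b,_=robot.read_camera("side");p=proj("side",s["tool_pos"]).astype(int);print(p)
u,v=p
cv2.imwrite("pics/g3.png",cv2.resize(b[v-50:v+50,u-70:u+70],None,fx=5.5,fy=5.5,interpolation=2)[...,::-1])
E
```

```text
{'t': np.float64(6.625), 'tool_pos': array([ 0.571 , -0.1319,  0.0367]), 'orientation': array([3.1372e+00, 1.6170e-01, 9.0000e-04]), 'force': array([ 0.0215,  0.4546, -1.9073]), 'wrist_torque': array([ 0.0249, -0.0161,  0.0347]), 'opening': np.float64(0.0457), 'gripper_force': np.float64(34.3837)}
[327 258]
```

View pics/g3.png

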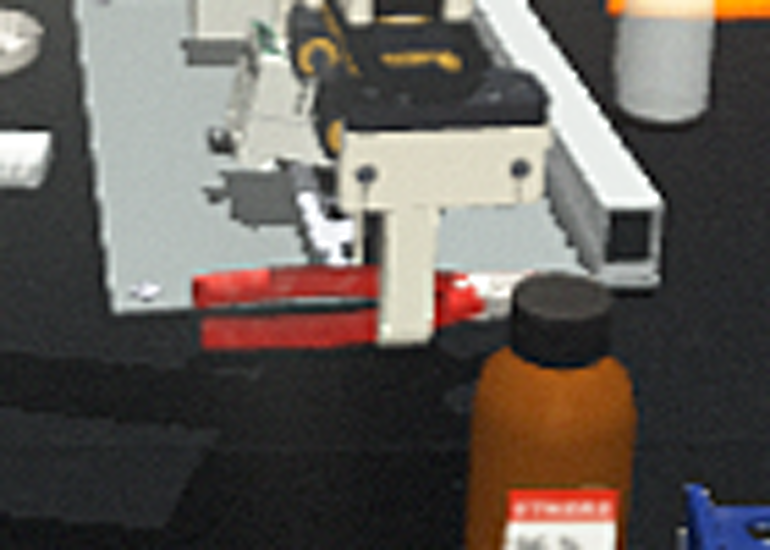

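The pliers hang level beside the plate, with the bottle well clear to the right. Lowering gently.

Call:
move_arm(deltas=[0,0,0.01,0,0,0,0.2,0,0,0.018,0,0,0,0.2,0,0,0.021,0,0,0,0.2,0,0,0.022,0,0,0,0.2,0,0,0.0225,0,0,0,0.2])

```text
t: 7.3
tool_pos: [0.5708, -0.132, 0.0139]
orientation: [3.137, 0.161, 0.0]
force: [-0.4, 0.4, -1.8]
opening: 0.0455
gripper_force: 34.4
```

Call:
move_arm(deltas=[0,0,0.0008,0,0,0,0.2,0,0,0.0008,0,0,0,0.2])

```text
t: 7.55
tool_pos: [0.5709, -0.132, 0.0136]
orientation: [3.137, 0.161, 0.001]
force: [-2.6, 0.7, 4.6]
opening: 0.0457
gripper_force: 34.2
```

Call:
move_arm(deltas=[0,0,0,0,0,0,0.55,0,0,0,0,0,0,0.62,0,0,0,0,0,0,0.66,0,0,-0.01,0,0,0,0.66,0,0,-0.04,0,0,0,0.66,0,0,-0.08,0,0,0,0.66,0,0,-0.12,0,0,0,0.5,0,0,-0.12,0,0,0,0])

```text
t: 8.55
tool_pos: [0.5737, -0.1329, 0.1384]
orientation: [3.134, 0.161, 0.013]
force: [-0.2, -0.5, 0.1]
opening: 0.046
gripper_force: 0.0
```

```bash
python3 - <<'E'
from h import *
b,_=robot.read_camera("side");a,d=robot.read_camera("top")
x=cv2.resize(b[200:300,250:400],(600,400),interpolation=2)
cv2.imwrite("pics/g4.png",x[...,::-1])
s=robot.read_state();print(np.round(s["tool_pos"],4),s["opening"],s["force"])
# next: supply push prep; plate frame
o=np.array([.5465,.1107]);th=np.radians(5.9);ex=np.array([np.cos(th),np.sin(th)]);ey=np.array([-ex[1],ex[0]])
t=np.r_[o+ex*.005+ey*(-.107-.045),.045]
print(t,tool(t-s["tool_pos"]).round(4))
E
```

```text
[ 0.571  -0.132   0.1338] 0.03819218496374359 [-0.34900018 -0.06177622 -0.26216997]
[ 0.56709798 -0.03998087  0.045     ] [ 0.0054 -0.092   0.0887]
```

View pics/g4.png

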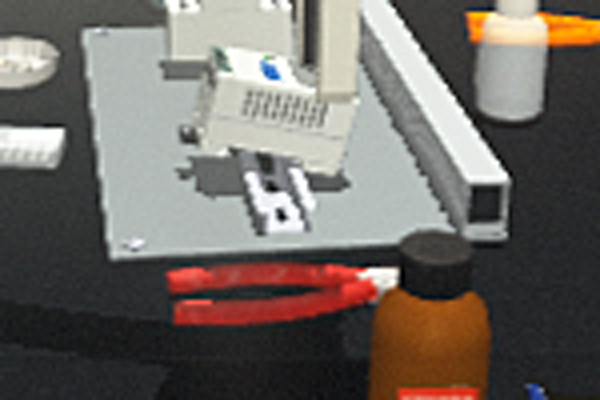

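The pliers lie flat on the bench at (170–400,295), clear of the plate. Next I bring the closed fingers to the right of the supply.

Call:
move_arm(deltas=[0.007,-0.05,0,0,0,0,0,0.007,-0.092,0,0,0,0,0,0.007,-0.092,0.05,0,0,0,0,0.007,-0.092,0.085,0,0,0,0,0.007,-0.092,0.085,0,0,0,0,0.007,-0.1,0.085,0,0,0,0,0.007,-0.108,0.085,0,0,0,0,0.007,-0.113,0.085,0,0,0,0])

```text
t: 9.65
tool_pos: [0.567, -0.0182, 0.0495]
orientation: [3.137, 0.162, 0.004]
force: [1.2, 0.3, -0.3]
opening: 0.0004
gripper_force: 0.0
```

Call:
move_arm(deltas=[0,-0.004,0,0,0,0,0,0,-0.009,0,0,0,0,0,0,-0.018,0,0,0,0,0,0,-0.03,0,0,0,0,0,0,-0.042,0,0,0,0,0,0,-0.054,0,0,0,0,0,0,-0.066,0,0,0,0,0,0,-0.078,0,0,0,0,0,0,-0.09,0,0,0,0,0,0,-0.102,0,0,0,0,0,0,-0.111,0,0,0,0,0,0,-0.117,0,0,0,0,0])

```text
t: 11.15
tool_pos: [0.5539, 0.0982, 0.0479]
orientation: [3.137, 0.162, -0.0]
force: [0.2, -5.1, 3.1]
opening: 0.0003
gripper_force: 2.6
```

Call:
move_arm(deltas=[0,-0.004,0,0,0,0,0,0,-0.008,0,0,0,0,0,0,-0.011,0,0,0,0,0,0,-0.014,0,0,0,0,0])

```text
t: 11.65
tool_pos: [0.5526, 0.1116, 0.0479]
orientation: [3.137, 0.161, -0.0]
force: [0.2, -5.2, 3.6]
opening: 0.0008
gripper_force: 2.5
```

```bash
python3 - <<'E'
from h import *
s=robot.read_state();print({k:np.round(s[k],4) for k in("t","tool_pos","force","wrist_torque")})
b,_=robot.read_camera("side")
cv2.imwrite("pics/g5.png",cv2.resize(b[190:260,260:365],(780,520),interpolation=2)[...,::-1])
E
```

```text
{'t': np.float64(11.65), 'tool_pos': array([0.5526, 0.1116, 0.0479]), 'force': array([ 0.2152, -5.1839,  3.5575]), 'wrist_torque': array([-0.6593, -0.0919, -0.0131])}
```

View pics/g5.png

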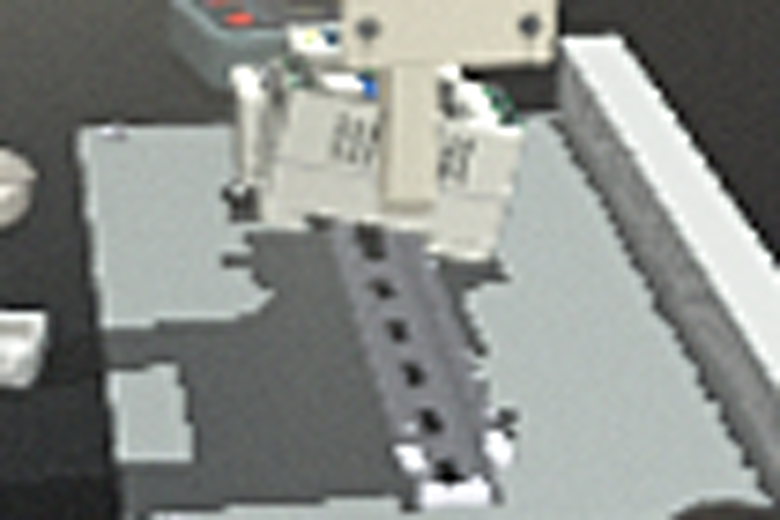

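The supply, still tipped, has slid close to the controller, with the finger at its side face (410,140). I continue until the force rises.

Call:
move_arm(deltas=[0,-0.003,0,0,0,0,0,0,-0.006,0,0,0,0,0,0,-0.008,0,0,0,0,0])

```text
t: 12.08
tool_pos: [0.5517, 0.1196, 0.0479]
orientation: [3.137, 0.161, -0.0]
force: [0.3, -4.9, 2.2]
opening: 0.0001
gripper_force: 2.5
```

Call:
move_arm(deltas=[0,-0.001,0,0,0,0,0,0,-0.002,0,0,0,0,0])

```text
t: 12.32
tool_pos: [0.5515, 0.1215, 0.0479]
orientation: [3.137, 0.161, -0.0]
force: [1.5, -4.2, 2.0]
opening: 0.0004
gripper_force: 2.4
```

Call:
move_arm(deltas=[0,-0.001,0,0,0,0,0,0,-0.002,0,0,0,0,0])

```text
t: 12.58
tool_pos: [0.5513, 0.1235, 0.0479]
orientation: [3.137, 0.161, -0.0]
force: [0.8, -5.3, 1.8]
opening: 0.0007
gripper_force: 2.4
```

Call:
move_arm(deltas=[0,-0.0007,0,0,0,0,0,0,-0.0015,0,0,0,0,0])

```text
t: 12.82
tool_pos: [0.5511, 0.125, 0.0479]
orientation: [-3.137, -0.161, 0.0]
force: [0.5, -3.7, 1.9]
opening: 0.0005
gripper_force: 2.4
```

Call:
move_arm(deltas=[0,-0.0007,0,0,0,0,0,0,-0.0015,0,0,0,0,0])

```text
t: 13.08
tool_pos: [0.551, 0.1265, 0.0479]
orientation: [3.137, 0.161, -0.0]
force: [0.3, -3.1, 1.6]
opening: 0.001
gripper_force: 2.4
```

Call:
move_arm(deltas=[0,-0.0007,0,0,0,0,0,0,-0.0015,0,0,0,0,0])

```text
t: 13.32
tool_pos: [0.5509, 0.1278, 0.048]
orientation: [3.137, 0.161, 0.0]
force: [0.9, -7.0, 3.6]
opening: 0.0007
gripper_force: 3.7
```

Call:
move_arm(deltas=[0,-0.0007,0,0,0,0,0,0,-0.001,0,0,0,0,0])

```text
t: 13.58
tool_pos: [0.5509, 0.1281, 0.0482]
orientation: [3.136, 0.161, 0.0]
force: [0.3, -9.7, 3.6]
opening: 0.0006
gripper_force: 5.0
```

Call:
move_arm(deltas=[0,-0.0005,0,0,0,0,0])

```text
t: 13.7
tool_pos: [0.551, 0.1282, 0.0482]
orientation: [3.136, 0.161, 0.0]
force: [1.2, -11.7, 4.4]
opening: 0.0005
gripper_force: 5.9
```

The block at about y 0.128, with force rising to 11.7 N, shows contact with the controller. I back off, lift and go over the press spot.

Call:
move_arm(deltas=[0,0.003,0,0,0,0,0,0,0.015,0,0,0,0,0,0,0.015,-0.03,0,0,0,0,0,0.015,-0.067,0,0,0,0,-0.011,-0.013,-0.067,0,0,0,0,-0.021,-0.041,-0.067,0,0,0,0,-0.021,-0.041,-0.06,0,0,0,0,-0.021,-0.041,-0.05,0,0,0,0,-0.021,-0.041,-0.048,0,0,0,0,-0.021,-0.041,-0.048,0,0,0,0])

```text
t: 14.95
tool_pos: [0.5255, 0.1673, 0.0953]
orientation: [3.137, 0.16, -0.002]
force: [0.4, 0.5, 0.1]
opening: 0.0003
gripper_force: 0.0
```

```bash
python3 - <<'E'
from h import *
s=robot.read_state();print({k:np.round(s[k],4) for k in("t","tool_pos","force","wrist_torque")})
b,_=robot.read_camera("side")
cv2.imwrite("pics/g6.png",cv2.resize(b[180:250,260:365],(780,520),interpolation=2)[...,::-1])
E
```

```text
{'t': np.float64(14.95), 'tool_pos': array([0.5255, 0.1673, 0.0953]), 'force': array([0.3782, 0.5048, 0.1452]), 'wrist_torque': array([ 0.0577, -0.0127, -0.0139])}
```

View pics/g6.png

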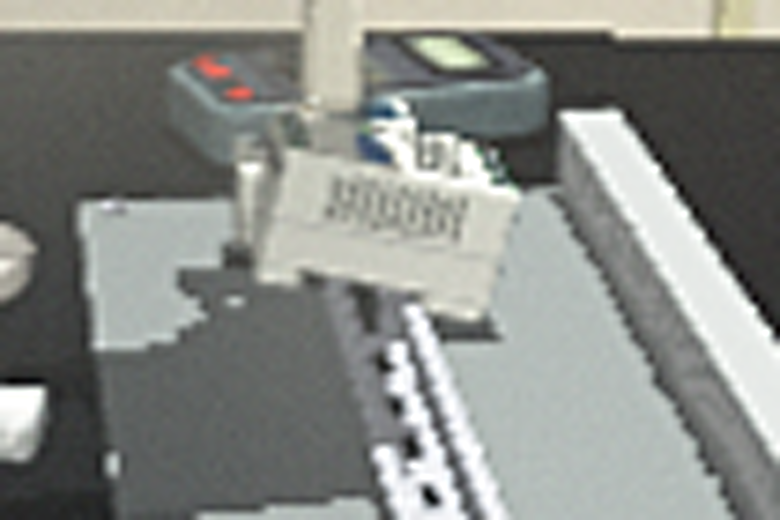

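The finger (335,100) stands over the near part of the supply's top; the supply is still tipped and beside the controller. Pressing in small steps along the arc.

Call:
move_arm(deltas=[0,0,0.004,0,0,0,0,0,0,0.007,0,0,0,0,-0.001,0,0.009,0,0,0,0])

```text
t: 15.38
tool_pos: [0.5247, 0.168, 0.087]
orientation: [-3.137, -0.161, -0.0]
force: [-3.5, -1.7, 8.5]
opening: 0.0005
gripper_force: 3.2
```

Call:
move_arm(deltas=[-0.001,0,0.001,0,0,0,0,-0.002,0,0.002,0,0,0,0])

```text
t: 15.62
tool_pos: [0.5232, 0.1678, 0.086]
orientation: [-3.137, -0.162, -0.002]
force: [-2.3, -0.8, 7.8]
opening: 0.0005
gripper_force: 3.9
```

Call:
move_arm(deltas=[-0.001,0,0.001,0,0,0,0,-0.002,0,0.002,0,0,0,0])

```text
t: 15.88
tool_pos: [0.5211, 0.1676, 0.0843]
orientation: [-3.137, -0.162, -0.002]
force: [-4.1, -1.6, 11.3]
opening: 0.0005
gripper_force: 4.7
```

Call:
move_arm(deltas=[-0.001,0,0.001,0,0,0,0,-0.002,0,0.002,0,0,0,0])

```text
t: 16.12
tool_pos: [0.5187, 0.1674, 0.0813]
orientation: [-3.137, -0.162, -0.001]
force: [0.7, 1.0, 0.2]
opening: 0.0005
gripper_force: 0.0
```

The force vanished, so it has probably clicked. Lifting clear and checking.

Call:
move_arm(deltas=[0,0,-0.015,0,0,0,0,0,0,-0.06,0,0,0,0,0,0,-0.1,0,0,0,0,0,0.06,-0.12,0,0,0,0,-0.02,0.12,-0.13,0,0,0,0,-0.03,0.18,-0.13,0,0,0,0,-0.04,0.24,-0.13,0,0,0,0,-0.06,0.3,-0.13,0,0,0,0,-0.06,0.34,-0.13,0,0,0,0,-0.06,0.34,-0.13,0,0,0,0])

```text
t: 17.38
tool_pos: [0.4937, -0.1798, 0.2119]
orientation: [3.137, 0.155, 0.001]
force: [0.2, -1.0, 0.4]
opening: 0.0002
gripper_force: 0.0
```

```bash
python3 - <<'E'
from h import *
s=robot.read_state();print({k:np.round(s[k],4) for k in("t","tool_pos","force")})
b,_=robot.read_camera("side");a,d=robot.read_camera("top");W=cloud("top",d)
x=np.zeros((600,790,3),np.uint8)
x[:,:400]=cv2.resize(a[150:255,255:325],(400,600),interpolation=2);x[:390,400:]=cv2.resize(b[180:250,260:330],(390,390),interpolation=2)
cv2.imwrite("pics/g7.png",x[...,::-1])
o=np.array([.5465,.1107]);th=np.radians(5.9);ex=np.array([np.cos(th),np.sin(th)]);ey=np.array([-ex[1],ex[0]])
D=W[...,:2]-o;X=D@ex;Y=D@ey;Z=W[...,2]
for x0 in(-.04,-.025,-.01,.01,.03,.04):
    M=(abs(X-x0)<.006)&(abs(Y-.055)<.018);print(x0,M.sum(),np.nanmedian(Z[M]).round(4))
E
```

```text
{'t': np.float64(17.375), 'tool_pos': array([ 0.4937, -0.1798,  0.2119]), 'force': array([ 0.2143, -1.0015,  0.3755])}
-0.04 43 0.0664
-0.025 41 0.0672
-0.01 45 0.0669
0.01 43 0.0675
0.03 40 0.0665
0.04 33 0.0668
```

View pics/g7.png

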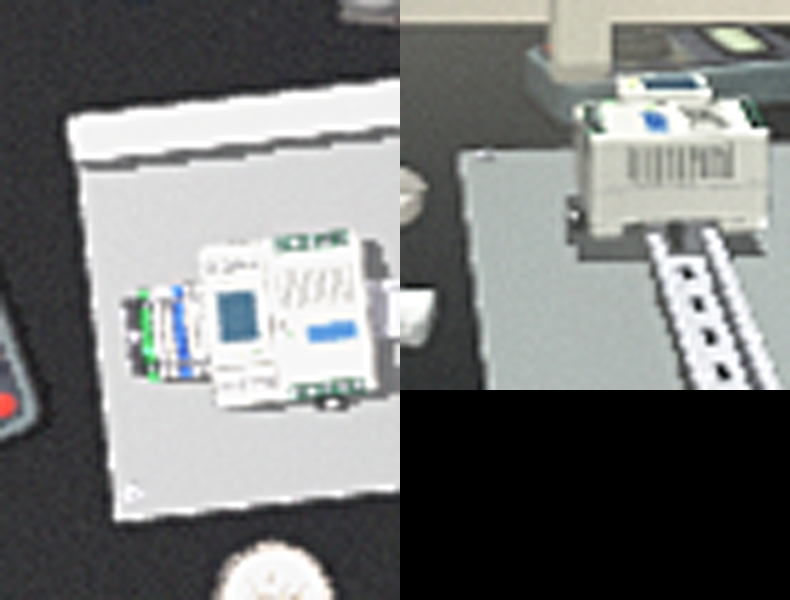

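The supply is flat (its top is at 67 mm throughout) and sits against the controller at (270,310). Handing in.

```bash
python3 -c "
from plant import robot
print(robot.close_job())"
```

```text
the job is handed in; nothing more can be done
None
```

The job is handed in: the pliers lie flat on the bench right of the plate, and the power supply was slid against the controller and then clipped flat on the rail, in about 17.5 s.

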